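Mesh the feed gear on its splined shaft and hold it home

TASK

Fit the white gear onto the splined shaft of the green feed gearbox, boss up: turn it until the slots of its bore match the splines, slide it down, and press it fully home against the sprung brass collar without forcing it, so that the retaining clip could be fitted in the groove above it. Do not let go: finish with the gripper still on the gear, pressing it fully home and still. Leave the other things on the bench where they are.

Things in the scene. Friction and masses are not known exactly. Their poses are not given: they have to be found in the camera images.
- gear: Loose white nylon gear, 95 mm over its teeth, about 220 g, lying flat on the table, boss up. Origin: centre of its underside; z up along its axis. Toothed disc 14 mm thick. A plus-shaped bore runs right through: two crossing slots along its x and y axes, 10.4 mm wide, 28.6 mm end to end, so it fits every quarter turn. Four black dots on the disc lie in line with the slots.
- gear_boss (a point): Centre of the top of the gear's square boss, on the gear's axis, 38 mm above its underside. The boss, the place to grip, is 42 mm across flats, flats square to the gear's x and y axes (and its slots), and reaches from 14 mm (top of the disc) to 38 mm above the underside.
- feed_unit: Small green feed gearbox, bolted down, standing elsewhere each time. Base 116 x 104 mm, housing 88 x 88 mm, its top at 50 mm; green shoulder ring, 68 mm across, up to 54.8 mm. Origin: centre of its underside, on the axis of the upright shaft; z up. Gear fully home: underside 56 mm above this origin. Gear resting unpressed on the collar: 64 mm, covering the clip groove.
- shaft_tip (a point): Tip of the gearbox's upright steel shaft, 109 mm above the unit's origin, on its axis. The shaft does not turn. Two crossing splines along the unit's x and y axes, 8 mm wide, 26 mm tip to tip, top at 92 mm (narrowed over the top 2 mm); above them a plain round nose, 12 mm across, with a clip groove and a cone. The gear slides on with 1.2 mm play all round (5 degrees).
- thrust_collar (a joint): Sprung brass collar, 49 mm across, round the foot of the shaft: how far it is pressed down, in m. 0 = up (top 64 mm above the unit's origin), 0.008 = fully down (top at 56 mm). About 5 N to start, 12 N fully down; it springs back, lifting the gear, when let go. The gear's weight does not press it down.
- screwdriver_red: Bystander: red-handled screwdriver, 199 mm long, 27 mm wide, lying in front. Leave it where it is.
- pliers: Bystander: red-handled pliers, 160 mm long, lying at the front right. Leave it where it is.
- wax_tin: Bystander: low round grey tin, 56 mm across, 28 mm tall, behind the work. Leave it where it is.
- thread_tin: Bystander: round grey tin, 48 mm across, 38 mm tall, behind the work. Leave it where it is.
- marking_gauge: Bystander: wooden marking gauge, 190 mm long, lying behind the work. Leave it where it is.
Mind the look-alikes: they are no part of the job. There is more than one size of the feed_unit; the job needs the middle-sized.

How it is judged:
On the way, in this order (a step that is already met when the one before it is completed fails the run):
1. the gear is lifted clear of the bench, its underside above 90 mm (height (world z) of gear above 0.09 m), for 0.1 s.
2. the gear is meshed: upright on the shaft, boss up, more than 7 mm down on the splines (horizontal distance between gear and feed_unit below 0.004 m and angle between gear's own z axis and vertical below 0.1 rad and (angle between the x axis of gear and the x axis of feed_unit, either way round below 0.17 rad or angle between the x axis of gear and the y axis of feed_unit, either way round below 0.17 rad) and z of gear in the frame of feed_unit between 0.05 and 0.085 m), for 0.1 s.
At the end, for the whole second after the job is handed in: Gear boss up on the shaft within 4 mm, 0.1 rad tilt, slots within 0.17 rad; underside under 58.5 mm (home 56); collar down over 6 of 8 mm; gear on unit over 5 N, gripper on gear over 3 N; still (10 mm/s, 0.1 rad/s); other things within 30 mm of their start (horizontal distance between gear and feed_unit below 0.004 m and angle between gear's own z axis and vertical below 0.1 rad and (angle between the x axis of gear and the x axis of feed_unit, either way round below 0.17 rad or angle between the x axis of gear and the y axis of feed_unit, either way round below 0.17 rad) and z of gear in the frame of feed_unit between 0.052 and 0.0585 m and value of joint thrust_collar above 0.006 m and contact force between the fingers and gear above 3 N and contact force between gear and feed_unit above 5 N and linear speed of gear below 0.01 m/s and angular speed of gear below 0.1 rad/s and distance of each of screwdriver_red, pliers, wax_tin, thread_tin, marking_gauge from where it was at the start of the episode below 0.03 m); the arm keeps its last pose, push and grip.
It fails at once if the gear is forced: more than 70 N between gear and gearbox (contact force between gear and feed_unit above 70 N).
It fails at once if another thing on the bench is moved by more than 30 mm (distance of any of screwdriver_red, pliers, wax_tin, thread_tin, marking_gauge from where it was at the start of the episode above 0.03 m).
It also fails if it takes over 38 s, if anything falls off the work surface, if the arm or the gripper's body presses on something with over 40 N, if the wrist force passes 120 N, or if a joint passes its speed limit or range.

ROBOT

A 6-joint arm with a two-finger parallel gripper is mounted at the origin on a cart in front of the work surface, level with it; the furniture and walls round the work are solid. World frame = base frame: x ahead of the robot, y to its left, z up, the work surface at z = 0. Lengths are in m, angles in rad, forces in N, time in s.
With the tool pointing down it reaches from about 0.275 to 1 m from the base axis. Payload 8.4 kg.
Tool frame: the origin (TCP) lies on the centre line of the jaws, within the pads' length; the fingertips stand 17 mm ahead of it and the grasp point (between the pads) lies 2 mm behind it; z points along the fingers, y is the direction in which the jaws open and shut (so a half turn about z gives the same grasp; the last joint's range is limited). The gripper opens to 85 mm and grips with 20 to 120 N. Pads are 22 mm wide; open, the fingers measure 114 mm over their backs; the gripper's body (76 mm by 85 mm) begins 54 mm behind the grasp point. The pads swing forward as they close: fully open they stand 13 mm farther back than shut.
Start: joints at [1.329, 0.353, 1.633, -0, 1.155, -0.002], TCP at [0.148, 0.607, 0.217] pointing down, gripper open.
Joint ranges: [-2.63, 2.63], [-0.92, 2.1], [0.06, 2.66], [-1.3, 4.44], [0, 2.69], [-3.02, 3.02]. Speed limits (rad/s): [2.22, 2.22, 2.79, 3.14, 3.14, 3.14].

INTERFACE

Orientations are given as a rotation vector (axis times angle).
In Python, from workcell import manip gives the robot as it stands. The module is installed in compiled form; this text tells all that it offers. Calls block until the motion is done:
- manip.move_to(position, orientation): joint-space move of the TCP to a pose.
- manip.line_to(position, velocity=0.15, attitude=None, contact_N=None): straight line of the TCP; attitude=None keeps the orientation; velocity is the mean speed in m/s. With contact_N (N) it stops when the force on the tool has changed by that much, and returns True; else False.
- manip.goto_joints(angles): joint-space move.
- manip.grip(opening, strength=None): finger opening in m; strength is the grip in N (None keeps the last); returns when the fingers have stopped.
- manip.dwell(seconds).
- manip.inverse_kinematics(position, orientation): joint angles nearest the present ones, or None.
- manip.read_camera(name): name is "side" or "top"; returns a dict with "color" (480x640x3 uint8, red, green, blue), "fx", "fy", "cx", "cy" (pixels), "dist" ([k1, k2, p1, p2, k3] as OpenCV has them; the pictures are not rectified), "rvec" (rotation vector, rad) and "tvec" (3), from world to camera coordinates, as OpenCV has them. Camera axes: x right, y down, z forward; pixel columns grow to the right and rows downward; lengths in m; the calibration is good to about 2 mm. A picture is of the moment at which its call begins. There is no depth.
A pose or a line that the arm cannot do raises manip.MotionError and nothing moves.
- manip.job_done(): hands the job in, once; it reports no verdict.
Trained networks look in a picture, given as the dict that the camera call returned (one of the last four; its "shot" number tells which), for a name from the list of things; names that differ only in an ending like _2 or _b are one class to them, and where a whole thing is asked for, a point or a joint stands for the part that bears it (a point fixed in the world has none). Each returns a list of dicts, best first, with "conf" (0 to 1); they miss things now and then, are a little off and sometimes report something else, mostly with a low value. They report only what shows in the picture. A call takes as long as a camera call. They do not tell look-alikes from the thing itself.
- manip.masks_of(picture, query): "region" (480x640 bool, what is visible of it) and "location" ([column, row] in pixels, amid what is visible of it).
Readings, each from a call of its own:
- manip.current_time(): time.
- manip.current_q(): joint angles.
- manip.current_joint_velocities(): joint speeds.
- manip.current_joint_efforts(): joint torques, N m.
- manip.current_position(): TCP position.
- manip.current_ee_rot(): TCP orientation.
- manip.current_force(): force on the tool from outside, world axes, zero at the start.
- manip.current_moment(): the same for the moment, N m.
- manip.current_opening(): finger opening in m.
Only numpy, scipy, OpenCV 4.12 (cv2) and the standard library are available. Lean on these libraries where they do the work, as an engineer would, in place of code of your own. Each camera call takes 0.05 s, during which the arm holds its last target.

## Working session

There is one attempt and no reset: what is moved stays moved. The work goes in short steps, each a Python script; the robot and the scene stay as the last script left them, time stands still between calls to the robot, and variables do not carry over. Pictures are saved under pics/ and viewed, and the job is handed in when it is done.

```bash
mkdir -p pics; python3 - <<'E'
from workcell import manip
import cv2, pickle
print(manip.current_time())
for n in("top","side"):
    p=manip.read_camera(n); pickle.dump(p,open(n+".pkl","wb"))
    cv2.imwrite(f"pics/{n}0.png",p["color"][:,:,::-1])
    print(n,p["fx"],p["cx"],p["cy"],p["dist"],p["rvec"],p["tvec"])
    for q in("gear","feed_unit","shaft_tip","thrust_collar"):
        print(q,[(round(d["conf"],2),[round(float(v),1) for v in d["location"]],int(d["region"].sum())) for d in manip.masks_of(p,q)])
print(manip.current_time())
E
```

```text
0.0
top 545.8188613098195 320.8114099009834 242.176062551051 [0.05061588 0.         0.         0.         0.        ] [ 2.16924069 -2.17808362  0.15909089] [0.24520551 0.53974042 1.32917541]
gear [(0.56, [395.2, 247.6], 949)]
feed_unit [(0.93, [241.6, 305.6], 1121), (0.57, [309.4, 258.4], 1916), (0.55, [145.2, 279.1], 3495)]
shaft_tip [(0.94, [242.2, 304.2], 1115), (0.86, [150.0, 278.6], 3486), (0.6, [309.1, 256.9], 1898)]
thrust_collar [(0.45, [315.6, 260.1], 194)]
side 517.3257387126121 316.78201157818455 241.02802261075055 [-0.13171424  0.          0.          0.          0.        ] [ 1.95926771 -0.21371921  0.16870503] [-0.46547046  0.21452411  1.26736979]
gear [(0.7, [332.1, 291.4], 631), (0.37, [260.7, 283.4], 230)]
feed_unit [(0.94, [302.1, 259.7], 1035), (0.6, [273.1, 213.4], 1190)]
shaft_tip [(0.96, [273.0, 213.5], 1137), (0.79, [302.6, 260.3], 1037), (0.57, [261.1, 241.2], 500)]
thrust_collar [(0.62, [305.8, 247.1], 70), (0.43, [274.9, 201.8], 88)]
0.5
```

View pics/top0.png

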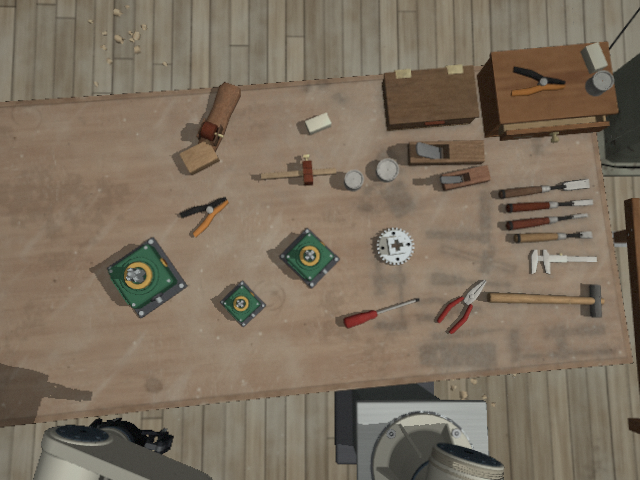

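View pics/side0.png

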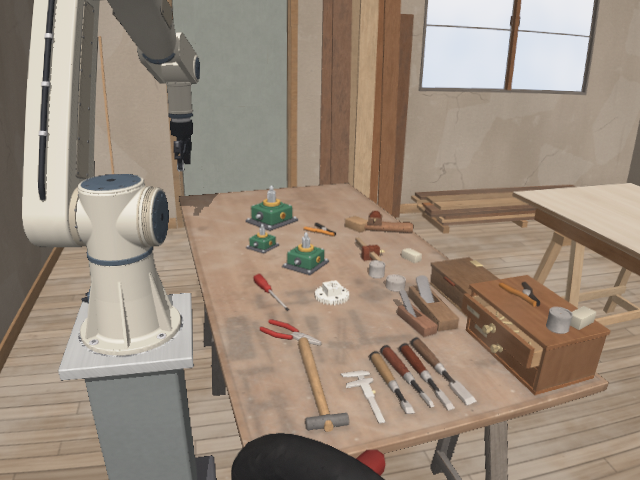

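Three gearboxes show in the top view: (145,278) large, (241,304) small and (309,257) middle. The middle one should be the target. I'll check its base against 116x104 mm and enlarge it and the gear.

```bash
cat > h.py <<'E'
import numpy as np, cv2, pickle
def K(p): return np.array([[p["fx"],0,p["cx"]],[0,p["fy"],p["cy"]],[0,0,1.]])
def proj(p,X): return cv2.projectPoints(np.asarray(X,float).reshape(-1,1,3),np.asarray(p["rvec"],float),np.asarray(p["tvec"],float),K(p),np.asarray(p["dist"],float))[0].reshape(-1,2)
def unproj(p,uv,z):
    n=cv2.undistortPoints(np.asarray(uv,float).reshape(-1,1,2),K(p),np.asarray(p["dist"],float)).reshape(-1,2)
    R=cv2.Rodrigues(np.asarray(p["rvec"],float))[0]; c=-R.T@np.asarray(p["tvec"],float).ravel()
    d=np.c_[n,np.ones(len(n))]@R
    return c+d*((z-c[2])/d[:,2])[:,None]
def crop(p,c,r,s,fn,pts=None):
    u,v=int(c[0]),int(c[1]); im=p["color"][v-r:v+r,u-r:u+r,::-1]
    im=cv2.resize(im,None,fx=s,fy=s,interpolation=cv2.INTER_CUBIC)
    if pts is not None:
        for col,q in pts:
            for a in q: cv2.circle(im,tuple(int(round(x)) for x in ((a-[u-r,v-r]+.5)*s-.5)),2,col,-1)
    cv2.imwrite(fn,im); return im
E
python3 - <<'E'
from h import *
t=pickle.load(open("top.pkl","rb")); s=pickle.load(open("side.pkl","rb"))
for c in((145,279),(241,304),(309,257)): # dark base mask extents via non-wood? use min-area rect of green/dark
    r=60; u,v=c; im=t["color"][v-r:v+r,u-r:u+r].astype(int)
    m=((im[...,1]>im[...,0]+5)|((im.max(2)-im.min(2)<25)&(im.max(2)<130))).astype(np.uint8)
    m=cv2.morphologyEx(m,cv2.MORPH_OPEN,np.ones((3,3)))
    n,l,st,ce=cv2.connectedComponentsWithStats(m); k=1+np.argmax(st[1:,4])
    pts=np.argwhere(l==k)[:,::-1]+[u-r,v-r]
    w=unproj(t,pts,0.012)[:,:2].astype(np.float32); print(c,cv2.minAreaRect(w))
print(unproj(t,[[395,247]],.02),unproj(s,[[332,291]],.02))
a=crop(t,(309,257),33,6,"a.png");b=crop(t,(395,247),33,6,"b.png")
cv2.imwrite("pics/crop1.png",np.hstack([a,b]))
a=crop(s,(306,252),33,6,"a.png");b=crop(s,(332,291),33,6,"b.png")
cv2.imwrite("pics/crop2.png",np.hstack([a,b]))
E
```

```text
(145, 279) ((0.4553450345993042, 0.6875534057617188), (0.16810819506645203, 0.16582567989826202), 35.023773193359375)
(241, 304) ((0.3946983814239502, 0.4431883692741394), (0.10111580044031143, 0.08155176043510437), 43.16836929321289)
(309, 257) ((0.5073510408401489, 0.28792649507522583), (0.14197853207588196, 0.12214681506156921), 44.88113021850586)
[[0.52910729 0.05673015 0.02      ]] [[0.53339858 0.05381837 0.02      ]]
```

View pics/crop1.png

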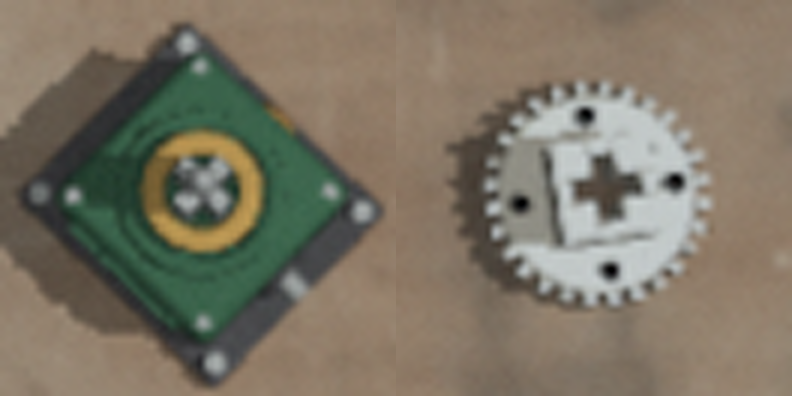

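View pics/crop2.png

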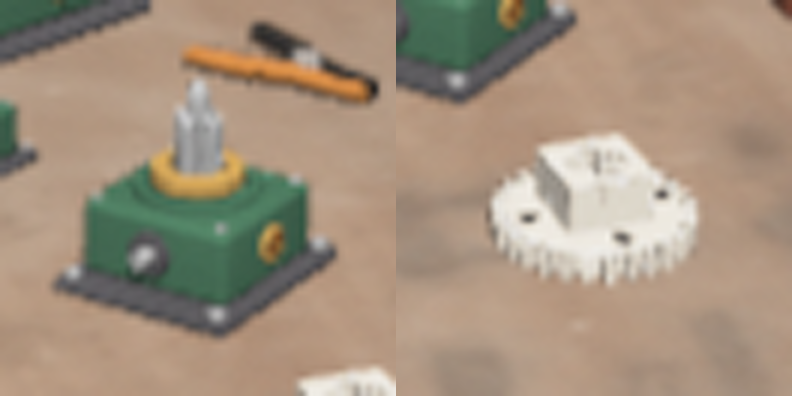

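Left crop: the middle gearbox, with its shaft at about (309,256). Its outline sits between the other two (the measured 142x122 mm includes parallax and shadow). Right crop: the gear at (395,247), with four dots and the plus bore visible. Next I'll fit both poses using the two views.

```bash
cat > fit.py <<'E'
from h import *
from scipy.optimize import least_squares
t=pickle.load(open("top.pkl","rb")); s=pickle.load(open("side.pkl","rb"))
def px(L,u0,v0,x0=0): return np.array([[(x-x0)/6+u0-.42,y/6+v0-.42] for x,y in L])
def Rz(a): return np.array([[np.cos(a),-np.sin(a),0],[np.sin(a),np.cos(a),0],[0,0,1]])
def T(x,P): return np.asarray(P)@Rz(x[2]).T+[x[0],x[1],0]
# gear dots
gt=px([(585,116),(675,181),(610,270),(520,203)],362,214,396)
gs=px([(528,217),(662,194),(622,238)],299,258,396)
w=unproj(t,gt,.014); w2=unproj(s,gs,.014)
c=w.mean(0); r=np.linalg.norm(w-c,axis=1); an=np.arctan2(*(w-c)[:,1::-1].T)
print("gear top",c,r,np.degrees(an)%90)
print("side dots",w2)
for d in w2: print(" nearest top-dot diff mm",min((np.round((d-q)*1e3,1) for q in w),key=lambda e:np.linalg.norm(e)))
# unit
hb=px([(200,66),(331,191),(204,323),(73,196)],276,224)
w=unproj(t,hb,.051); c=w.mean(0); e=w-c; print("housing bolts",c,np.linalg.norm(e,axis=1),(np.degrees(np.arctan2(e[:,1],e[:,0]))-45)%90)
bb=px([(187,42),(362,211),(213,362),(38,192)],276,224)
w=unproj(t,bb,.012); c=w.mean(0); print("base bolts",c); e=np.roll(w,-1,0)-w; print(np.linalg.norm(e,axis=1),np.degrees(np.arctan2(e[:,1],e[:,0]))%90)
col=px([(202,192)],276,224); print("collar top",unproj(t,col,.064))
tip=px([(199,82)],273,219); print("tip side",unproj(s,tip,.109))
E
python3 fit.py
```

```text
gear top [0.53319567 0.05524837 0.014     ] [0.03269668 0.0330839  0.03302327 0.0329918 ] [8.03676404 8.22698726 7.87605193 7.66056819]
side dots [[0.50150939 0.0552982  0.014     ]
 [0.5680165  0.06482314 0.014     ]
 [0.5386619  0.02765024 0.014     ]]
 nearest top-dot diff mm [1.  4.6 0. ]
 nearest top-dot diff mm [2.4 5.  0. ]
 nearest top-dot diff mm [0.7 5.1 0. ]
housing bolts [0.50454687 0.2720037  0.051     ] [0.05231694 0.05242397 0.05247763 0.05234997] [45.74660204 46.02110869 45.66637422 45.84567997]
base bolts [0.50499896 0.27257692 0.012     ]
[0.10219922 0.08860036 0.10178765 0.08870832] [45.58981555 45.08458616 45.65209013 45.35107048]
collar top [[0.50401704 0.27212859 0.064     ]]
tip side [[0.50592913 0.27614785 0.109     ]]
```

Housing and base bolts give 45.7°, and their spacing fits a 116x104 base and 88 mm housing. The cameras differ by about the same (1.4, 4.5) mm for both objects, which is a calibration offset, so the relative positions agree. I'll squeeze the gear in two perpendicular directions. That puts it exactly under the TCP and calibrates the offset.

```bash
cat >> h.py <<'E'
from scipy.spatial.transform import Rotation as Ro
def att(deg): # tool down, y axis at world angle deg
    a=np.radians(deg); y=np.array([np.cos(a),np.sin(a),0]); z=np.array([0,0,-1.]); x=np.cross(y,z)
    return Ro.from_matrix(np.c_[x,y,z]).as_rotvec()
E
python3 - <<'E'
from workcell import manip
from h import *
R=Ro.from_rotvec(manip.current_ee_rot()).as_matrix(); print(R.round(3), manip.current_force())
g=[.534,.0575,.2]; u=[.5045,.274,.2]
for k in range(4):
    print(8+90*k, [None if q is None else np.round(q,2) for q in [manip.inverse_kinematics(g,att(8+90*k))]])
    print(45.7+90*k, [None if q is None else np.round(q,2) for q in [manip.inverse_kinematics(u,att(45.7+90*k))]])
E
```

```text
[[-0.971  0.238 -0.   ]
 [ 0.238  0.971 -0.   ]
 [ 0.    -0.    -1.   ]] [-0.0782256   0.06240548  0.20604345]
8 [array([ 0.1 ,  0.23,  1.84, -0.  ,  1.07, -0.04])]
45.7 [array([ 0.49,  0.29,  1.76, -0.  ,  1.09, -0.3 ])]
98 [array([ 0.1 ,  0.23,  1.84, -0.  ,  1.07, -1.61])]
135.7 [array([ 0.49,  0.29,  1.76,  0.  ,  1.09, -1.87])]
188 [None]
225.7 [array([ 0.49,  0.29,  1.76, -0.  ,  1.09,  2.84])]
278 [array([ 0.1 ,  0.23,  1.84, -0.  ,  1.07,  1.54])]
315.7 [array([ 0.49,  0.29,  1.76, -0.  ,  1.09,  1.27])]
```

```bash
python3 - <<'E'
from workcell import manip
from h import *
g=np.array([.534,.0575]); 
manip.move_to([*g,.12],att(98)); 
manip.grip(.065,20)
print(manip.line_to([*g,.034],.1,contact_N=8), manip.current_position())
manip.grip(.0,20); print(manip.current_opening(),manip.current_force(),manip.current_time())
manip.grip(.065)
manip.line_to([*g,.065],.1)
manip.line_to([*g,.065],.1,attitude=att(8))
print(manip.line_to([*g,.034],.1,contact_N=8), manip.current_position())
manip.grip(.0,60); print(manip.current_opening(),manip.current_force(),manip.current_time(),manip.current_position())
for n in("top","side"):
    p=manip.read_camera(n); pickle.dump(p,open(n+"1.pkl","wb"))
a=[crop(pickle.load(open(n+"1.pkl","rb")),c,33,6,"a.png") for n,c in(("top",(395,247)),("side",(332,285)))]
cv2.imwrite("pics/crop3.png",np.hstack(a))
E
```

```text
False [0.53448016 0.05754536 0.03448496]
3.508588251522814e-05 [ 0.14989034 -0.7753691   0.28778257] 4.8917
False [0.53368523 0.05745782 0.03370082]
0.0001826461946274683 [-0.5167845   0.23750815 -0.8581905 ] 8.7917 [0.53401395 0.05749674 0.03405722]
```

View pics/crop3.png

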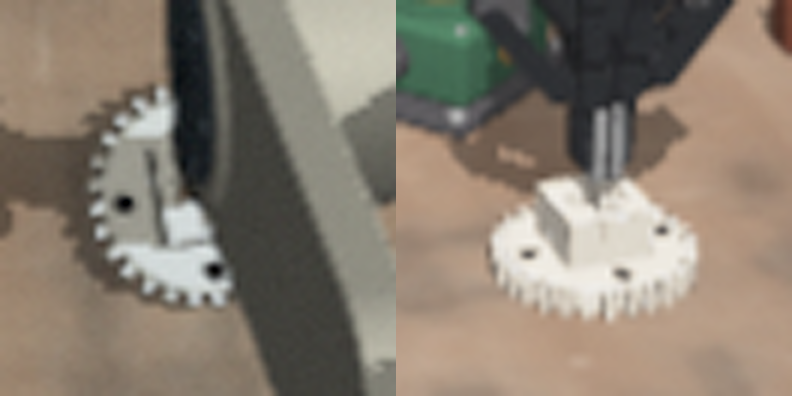

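The jaws closed to zero without moving the gear: all its dots are where they were, so the fingers missed the boss. I'll look at the full pictures and project the reported TCP before moving again.

```bash
python3 - <<'E'
from h import *
ims=[]
for n in("top","side"):
    p=pickle.load(open(n+"1.pkl","rb"))
    R=cv2.Rodrigues(np.asarray(p["rvec"],float))[0]; print(n,"cam at",-R.T@np.ravel(p["tvec"]))
    pt=proj(p,[[.534,.0575,.034],[.534,.0575,.017],[.534,.0575,.15]]); print(pt)
    c=pt[0]; crop(p,c,60,6,f"pics/w_{n}.png",[((0,0,255),pt[:1]),((255,0,0),pt[1:2]),((0,255,0),pt[2:])])
a=[cv2.resize(cv2.imread(f"pics/w_{n}.png"),(400,400)) for n in("top","side")]
cv2.imwrite("pics/w.png",np.hstack(a))
from workcell import manip
print(manip.current_q(), Ro.from_rotvec(manip.current_ee_rot()).as_matrix().round(3), manip.current_opening())
E
```

```text
top cam at [0.38102186 0.28154387 1.37612068]
[[395.56671034 244.4276501 ]
 [394.45754206 245.19617354]
 [403.94360307 238.62451742]]
side cam at [ 0.19321019 -1.16082055  0.69575499]
[[332.02819949 285.86436881]
 [331.83911257 291.31830034]
 [333.3552457  247.17730494]]
[ 1.04481619e-01  4.66218953e-01  1.95593621e+00  3.56705702e-05
  7.19403375e-01 -3.51708571e-02] [[-0.139  0.99   0.   ]
 [ 0.99   0.139  0.   ]
 [ 0.     0.    -1.   ]] 5.0304904514961186e-05
```

View pics/w.png

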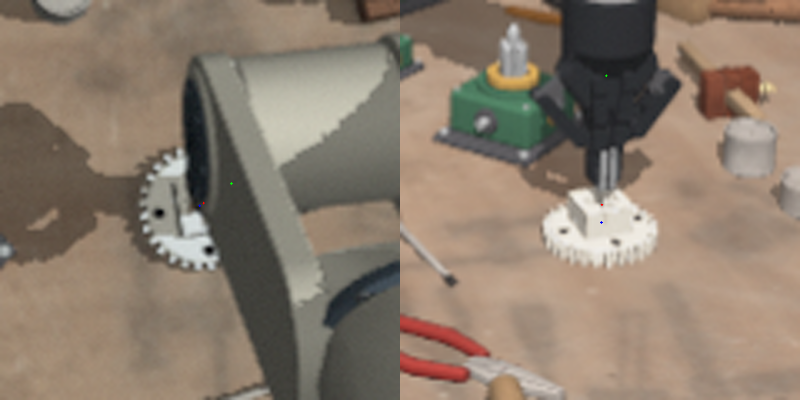

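The fingers show shut right over the boss, with the visible tip at about (333,284) and the rest possibly down inside the bore. They may never have opened to 65 mm. I'll raise and check how the gripper responds.

```bash
python3 - <<'E'
from workcell import manip
from h import *
manip.line_to([.534,.0575,.1],.1)
print(manip.current_opening())
manip.grip(.065,20); print(manip.current_opening(),manip.current_time())
manip.dwell(.3); print(manip.current_opening())
p=manip.read_camera("side"); crop(p,(333,265),50,6,"pics/s2.png")
E
```

```text
-0.00031240951263054986
0.06465779826927791 10.3333
0.06514338195341986
```

View pics/s2.png

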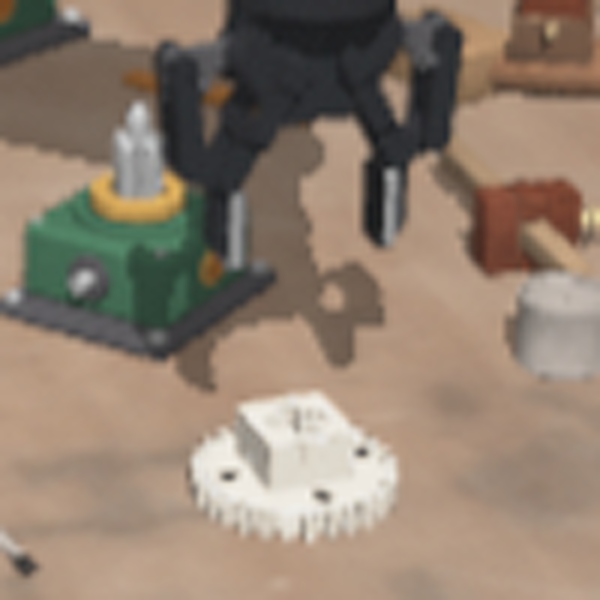

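```bash
python3 - <<'E'
from workcell import manip
from h import *
P=np.array(manip.current_position()); print(P, manip.current_q())
p=manip.read_camera("side"); t=manip.read_camera("top")
y=np.array([np.cos(np.radians(8)),np.sin(np.radians(8)),0]); 
pts=[]
for sgn in(1,-1):
    for z in (.0,.01,.02,.03):
        q=proj(p,P+sgn*.0325*y-[0,0,.017]+[0,0,z]); print(sgn,z,q.round(1)); pts.append(((0,0,255) if z==0 else (0,255,255),q))
crop(p,(333,265),50,6,"pics/s3.png",pts)
cv2.imwrite("pics/t3.png",t["color"][:,:,::-1])
E
```

```text
[0.53403181 0.05750645 0.10002215] [ 1.04464591e-01  3.63212535e-01  1.92160052e+00  2.57728598e-05
  8.56689660e-01 -3.51453145e-02]
1 0.0 [[343.5 268.1]]
1 0.01 [[343.7 264.8]]
1 0.02 [[343.8 261.5]]
1 0.03 [[344.  258.2]]
-1 0.0 [[321.5 271.5]]
-1 0.01 [[321.5 268.2]]
-1 0.02 [[321.6 264.8]]
-1 0.03 [[321.7 261.4]]
```

View pics/s3.png

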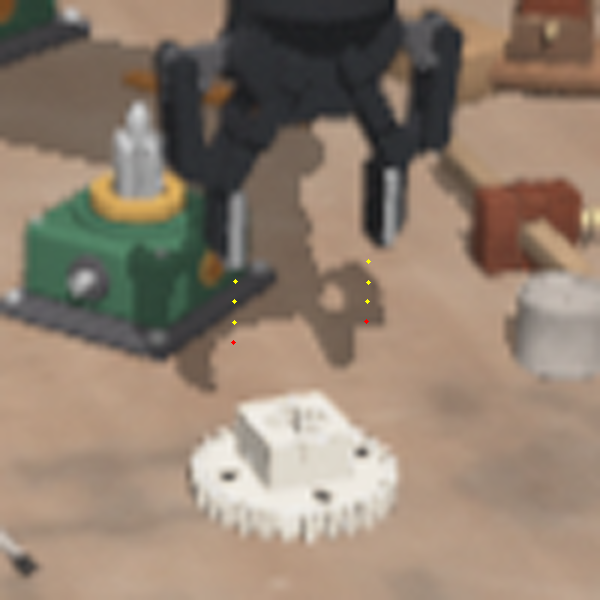

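View pics/t3.png

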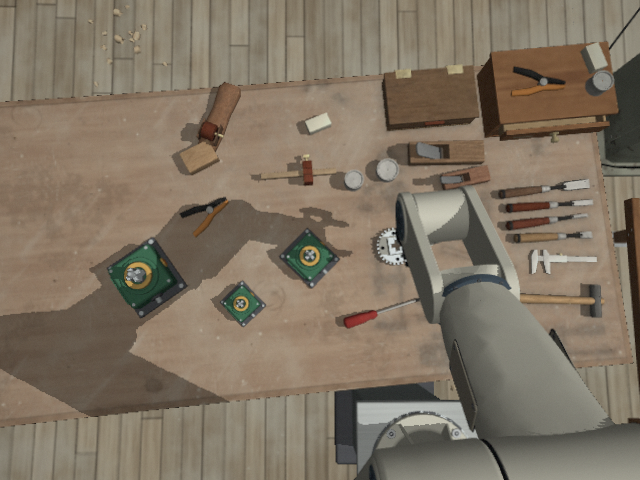

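The fingertips show well above (or behind) where the reported TCP puts them. I'll check with the start pictures, where both cameras see the gripper.

```bash
python3 - <<'E'
from h import *
P=np.array([.148,.607,.217]); out=[]
y=np.array([.238,.971,0])
for n in("top","side"):
    p=pickle.load(open(n+".pkl","rb"))
    L=[P,P-[0,0,.017],P+[0,0,.052]]+[P+s*.0425*y-[0,0,.004] for s in(1,-1)]
    q=proj(p,L); print(n,q.round(1))
    c=q[0]
    pad=dict(p); pad["color"]=cv2.copyMakeBorder(p["color"],60,60,60,60,cv2.BORDER_CONSTANT)
    q=q+60
    crop(pad,q[0],40,5,"a_%s.png"%n,[((0,0,255),q[:1]),((255,0,0),q[1:2]),((0,255,0),q[2:3]),((0,255,255),q[3:])])
    out.append(cv2.imread("a_%s.png"%n))
cv2.imwrite("pics/start.png",np.hstack(out))
E
```

```text
top [[144.3 424.8]
 [146.8 423. ]
 [136.4 430.6]
 [124.4 419.6]
 [165.4 429.1]]
side [[184.4 175.1]
 [184.7 179.9]
 [183.3 160.4]
 [187.4 173. ]
 [181.3 179.7]]
```

View pics/start.png

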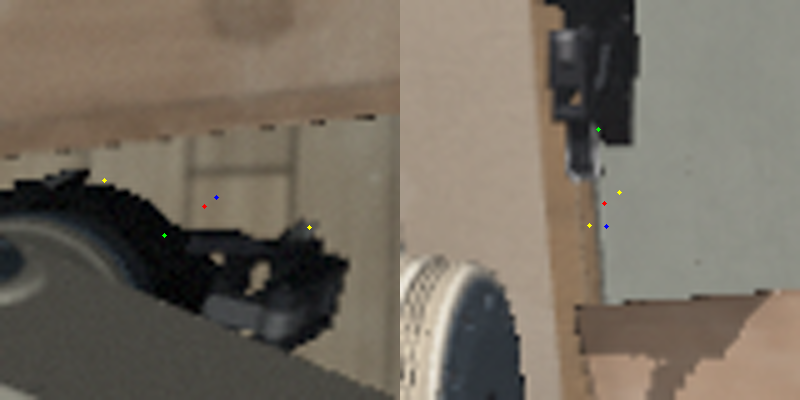

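The start picture shows the same thing: the real fingertips sit roughly 20–35 mm higher than the stated tool geometry puts them. I'll measure it by contact: open at 65 mm, descend round the boss until the tips touch the disc top, which is known to be at 14 mm.

```bash
python3 - <<'E'
from workcell import manip
from h import *
f0=np.array(manip.current_force())
manip.line_to([.534,.0575,.036],.15)
print(manip.line_to([.534,.0575,-.02],.04,contact_N=6), manip.current_position(),np.array(manip.current_force())-f0,np.array(manip.current_moment()),manip.current_time())
p=manip.read_camera("side"); crop(p,(333,280),50,6,"pics/s4.png")
E
```

```text
True [ 0.53380276  0.05746299 -0.00671278] [-2.32050837 -0.22731708 10.48608627] [ 0.02243838  0.19853201 -0.03319063] 12.3583
```

View pics/s4.png

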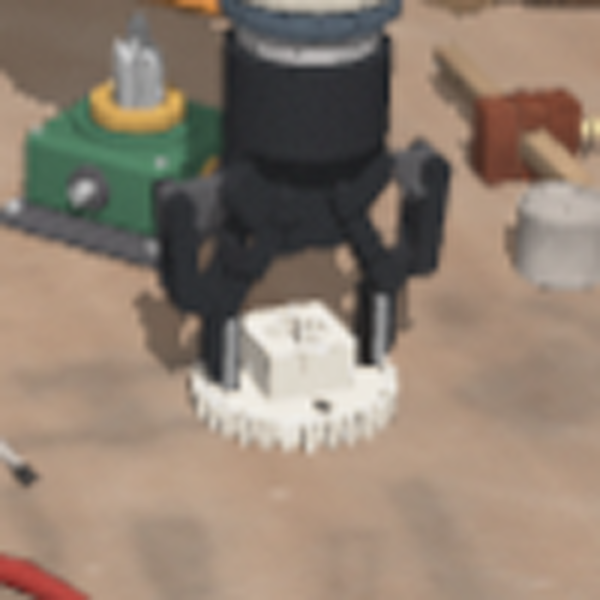

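Contact came with the TCP at −6.7 mm, so at this opening the tips are 20.7 mm *above* the reported TCP. The tool is about 30 mm shorter than stated. The picture shows the tips on the disc at both sides of the boss, (240,385) and (365,360). With that corrected, I'll squeeze along both axes and then grip.

```bash
python3 - <<'E'
from workcell import manip
from h import *
g=[.534,.0575]
manip.line_to([*g,.001],.08)
manip.grip(.0,20); print(manip.current_opening(),manip.current_time())
manip.grip(.065)
manip.line_to([*g,.031],.15)
manip.line_to([*g,.031],.2,attitude=att(98))
print(manip.line_to([*g,.001],.1,contact_N=8), manip.current_position())
manip.grip(.0,90); print(manip.current_opening(),manip.current_time(),manip.current_position())
for n in("top","side"):
    p=manip.read_camera(n); pickle.dump(p,open(n+"1.pkl","wb"))
a=[crop(pickle.load(open(n+"1.pkl","rb")),c,33,6,"a.png") for n,c in(("top",(395,247)),("side",(332,285)))]
cv2.imwrite("pics/crop4.png",np.hstack(a))
E
```

```text
0.041606875540829244 12.9833
False [0.53365819 0.05745973 0.00065324]
0.04042559673276865 16.2 [0.53455373 0.05757217 0.00194344]
```

View pics/crop4.png

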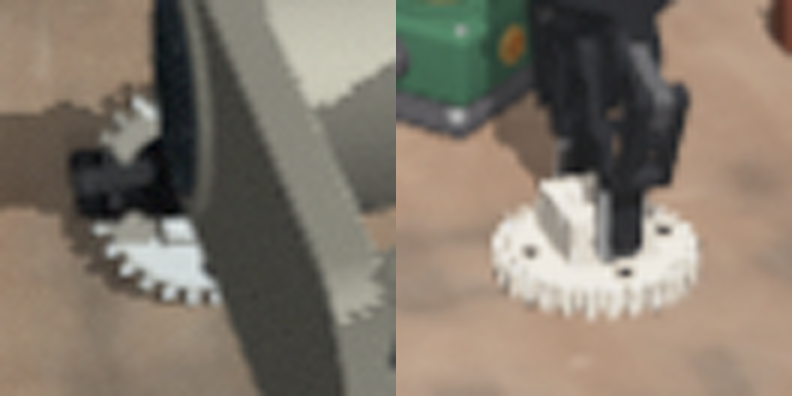

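It's gripped at 40.4 mm opening; the gear shifted only about 1–2 mm, and the dots in the side crop are at (530,252), (625,271) and (664,229). The jaw sits a few mm off along tool x, which doesn't matter because I'll servo on the gear itself. Next: lift, turn to match the splines, hover and look.

```bash
python3 - <<'E'
from workcell import manip
from h import *
P=manip.current_position()
manip.line_to([P[0],P[1],.13],.2)
manip.dwell(.1)
print(manip.current_opening(),manip.current_force())
manip.line_to([.506,.273,.13],.2,attitude=att(135.7))
print(manip.current_position(),manip.current_time())
for n in("top","side"):
    p=manip.read_camera(n); pickle.dump(p,open(n+"2.pkl","wb"))
a=[crop(pickle.load(open(n+"2.pkl","rb")),c,33,6,"a.png") for n,c in(("top",(310,252)),("side",(306,230)))]
cv2.imwrite("pics/crop5.png",np.hstack(a))
E
```

```text
0.040130675873731196 [-0.31943111 -0.3449945  -1.88437076]
[0.50592795 0.27212691 0.12982574] 18.425
```

View pics/crop5.png

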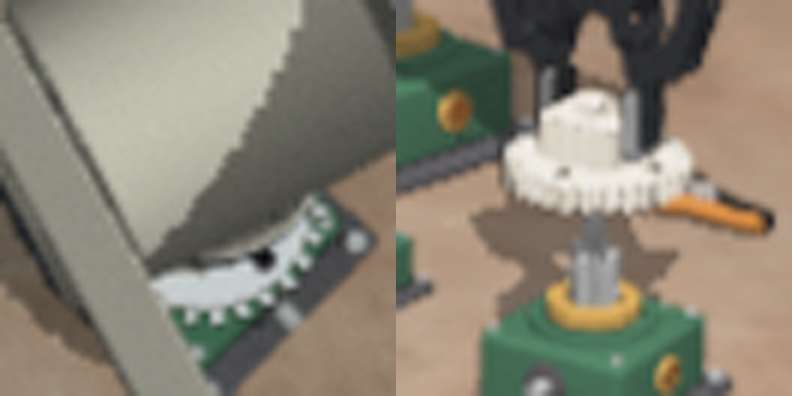

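```bash
cat > meas.py <<'E'
from h import *
def dots(p,guess,r=3):
    g=cv2.cvtColor(p["color"],cv2.COLOR_RGB2GRAY).astype(float); out=[]
    for u,v in guess:
        u0,v0=int(round(u)),int(round(v)); w=g[v0-r:v0+r+1,u0-r:u0+r+1]; k=np.clip(np.percentile(w,75)-25-w,0,None)
        yy,xx=np.mgrid[v0-r:v0+r+1,u0-r:u0+r+1]; out.append([(k*xx).sum()/k.sum(),(k*yy).sum()/k.sum()])
    return np.array(out)
E
python3 - <<'E'
from meas import *
p=pickle.load(open("side2.pkl","rb")); s0=pickle.load(open("side.pkl","rb"));s1=pickle.load(open("side1.pkl","rb"))
ori=np.array([273,197])-.42
d=dots(p,[(169/6+ori[0],172/6+ori[1]),(262/6+ori[0],167/6+ori[1])],2); print(d)
w=unproj(p,d,.142); print(w)
e=w[1]-w[0]; print("sep",np.linalg.norm(e),"expect",.033*2**.5,"ang",np.degrees(np.arctan2(e[1],e[0])), "-> gear angle",(np.degrees(np.arctan2(e[1],e[0]))-45)%90 )
# centre: midpoint + perpendicular (to +y)
n=np.array([-e[1],e[0],0])/np.linalg.norm(e); print("centre",w.mean(0)+n*.0233)
# white silhouette
im=p["color"].astype(int); 
for nm,pp,z in(("s0",s0,0),("s1",s1,0),("now",p,.128)):
    im=pp["color"].astype(int); m=((im.min(2)>125)&(im.max(2)-im.min(2)<35)).astype(np.uint8)
    c=(332,291) if z==0 else (305,225)
    mm=np.zeros_like(m); mm[c[1]-25:c[1]+25,c[0]-22:c[0]+22]=m[c[1]-25:c[1]+25,c[0]-22:c[0]+22]
    n_,l,st,ce=cv2.connectedComponentsWithStats(mm); k=1+np.argmax(st[1:,4]); print(nm,st[k])
    # predicted bbox of disc at a reference centre
    a=np.linspace(0,2*np.pi,200)
    for c0 in ([.534,.0575] if z==0 else [.506,.274],):
        q=proj(pp,np.r_[np.c_[c0[0]+.0475*np.cos(a),c0[1]+.0475*np.sin(a),0*a+z],np.c_[c0[0]+.0475*np.cos(a),c0[1]+.0475*np.sin(a),0*a+z+.014]]); print("pred",q.min(0),q.max(0))
print("tip pred", proj(p,[[.506,.276,.109],[.506,.276,.092],[.506,.276,.064]]))
crop(p,(306,222),22,12,"pics/z.png")
a=crop(s0,(306,250),22,12,"pics/z2.png")
cv2.imwrite("pics/zz.png",cv2.resize(np.hstack([cv2.imread("pics/z.png"),a]),(800,400)))
E
```

```text
[[300.53773585 225.24528302]
 [314.93820225 222.96067416]]
[[0.48480242 0.2533576  0.142     ]
 [0.53150254 0.26441534 0.142     ]]
sep 0.04799140956776821 expect 0.046669047558312145 ang 13.321265317781442 -> gear angle 58.32126531778144
centre [0.5027839  0.28155955 0.142     ]
s0 [315 280  34  25 626]
pred [314.55711378 284.33364447] [348.9753434  305.25151141]
s1 [315 281  35  24 535]
pred [314.55711378 284.33364447] [348.9753434  305.25151141]
now [291 212  35  21 457]
pred [290.35381917 217.01307974] [321.69546801 232.49705444]
tip pred [[305.77939986 232.26272   ]
 [305.72082756 237.40238086]
 [305.62601667 245.7762202 ]]
```

View pics/zz.png

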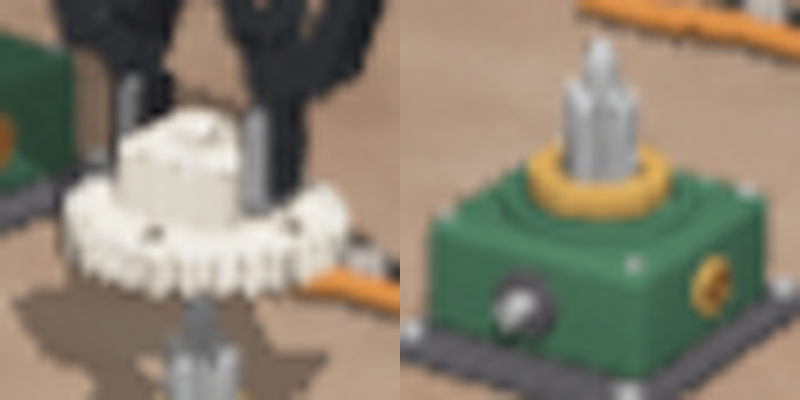

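```bash
cat >> h.py <<'E'
def gearpts(c,ang,z,tilt=(0,0)):
    a=np.linspace(0,2*np.pi,240); C=lambda r,zz:np.c_[r*np.cos(a),r*np.sin(a),0*a+zz]
    b=np.linspace(-.021,.021,20); sq=np.r_[[[x,s*.021] for x in b for s in(1,-1)],[[s*.021,x] for x in b for s in(1,-1)]]
    k=np.radians([0,90,180,270]); 
    R=Ro.from_euler("xyz",[tilt[0],tilt[1],0],degrees=True).as_matrix()@Ro.from_euler("z",ang,degrees=True).as_matrix()
    f=lambda P:np.asarray(P)@R.T+[c[0],c[1],z]
    return dict(bot=f(C(.0475,0)),top=f(C(.0475,.014)),boss=f(np.c_[sq,0*sq[:,0]+.038]),bossb=f(np.c_[sq,0*sq[:,0]+.014]),dots=f(np.c_[.033*np.cos(k),.033*np.sin(k),0*k+.014]))
COL=dict(bot=(255,0,0),top=(0,160,0),boss=(0,0,255),bossb=(255,0,255),dots=(0,200,255))
def unitpts(c,ang):
    a=np.linspace(0,2*np.pi,200); C=lambda r,zz:np.c_[r*np.cos(a),r*np.sin(a),0*a+zz]
    b=np.linspace(-1,1,40); sq=lambda hx,hy,z:np.array([[x*hx,s*hy,z] for x in b for s in(1,-1)]+[[s*hx,x*hy,z] for x in b for s in(1,-1)])
    R=Ro.from_euler("z",ang,degrees=True).as_matrix(); f=lambda P:np.asarray(P)@R.T+[c[0],c[1],0]
    return dict(bot=f(sq(.058,.052,0)),top=f(sq(.044,.044,.05)),boss=f(C(.0245,.064)),dots=f([[0,0,.109]]),bossb=f([[x,0,.092] for x in(-.013,.013)]+[[0,x,.092] for x in(-.013,.013)]))
def over(p,c,r,s,fn,d): return crop(p,c,r,s,fn,[(COL[k],proj(p,v)) for k,v in d.items()])
E
python3 - <<'E'
from h import *
s0=pickle.load(open("side.pkl","rb"));p=pickle.load(open("side2.pkl","rb"));s1=pickle.load(open("side1.pkl","rb"))
a=over(s0,(306,252),30,13,"x.png",unitpts((.506,.276),45.7))
b=over(p,(306,224),30,13,"x.png",gearpts((.506,.276),45.7,.128))
cv2.imwrite("pics/ov.png",cv2.resize(np.hstack([a,b]),(800,400)))
E
```

```text
(no output)
```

View pics/ov.png

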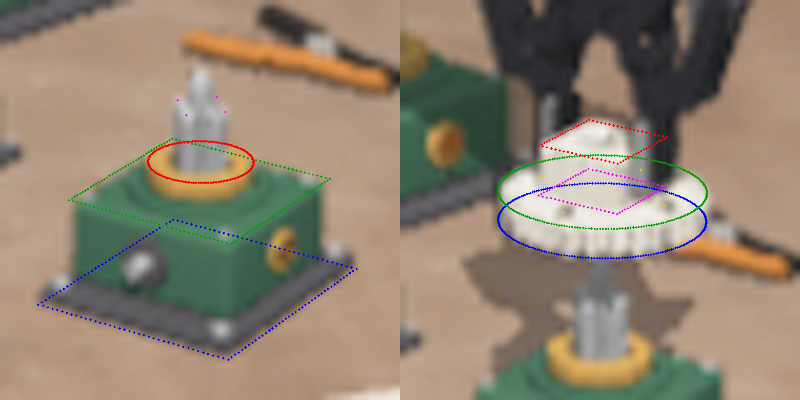

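```bash
python3 - <<'E'
from h import *
s0=pickle.load(open("side.pkl","rb"));p=pickle.load(open("side2.pkl","rb"))
a=over(s0,(306,247),25,12,"pics/ov1.png",unitpts((.506,.276),45.7))
b=over(p,(306,222),25,12,"pics/ov2.png",gearpts((.506,.274),45.7,.128))
E
```

```text
(no output)
```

View pics/ov1.png

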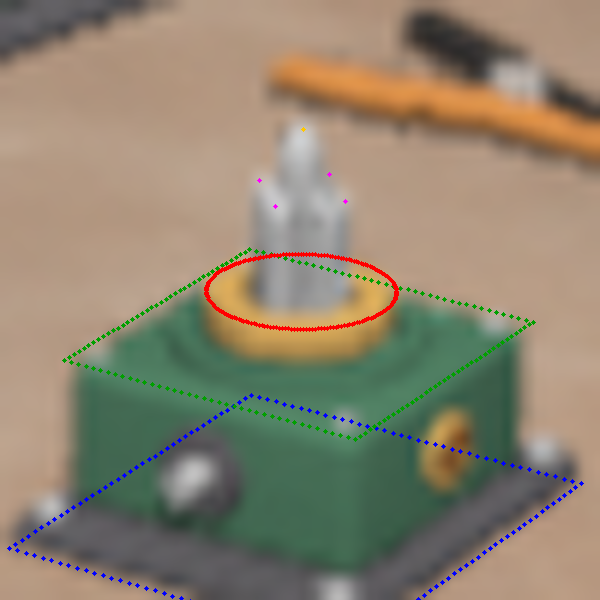

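View pics/ov2.png

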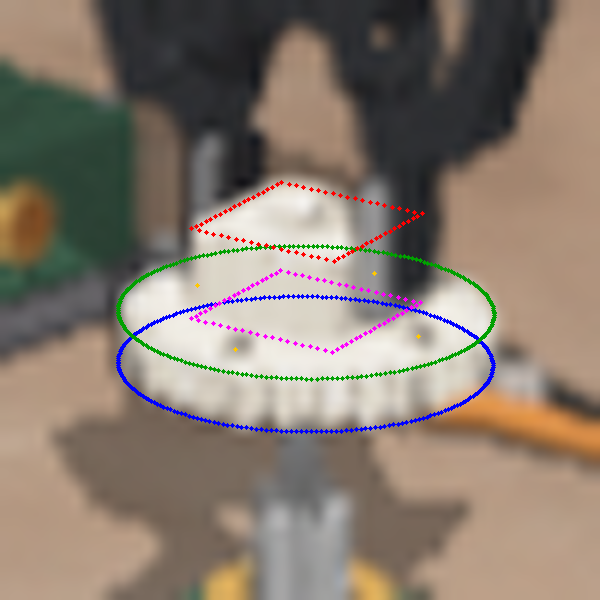

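The side overlay of the held gear at (.506,.275), angle 45.7°, fits the rims and both visible dots: predicted (235,349) and (418,336), seen within 4 px at 12x. So it is level and aligned. The unit in the same camera frame is at about (.506,.277). Now the one dot visible in the top view, as a check.

```bash
python3 - <<'E'
from meas import *
t=pickle.load(open("top2.pkl","rb"))
d=dots(t,[(277+265/6-.42,219+258/6-.42)],3); w=unproj(t,d,.142)[0]
print(d,w)
for k in range(4):
    a=np.radians(45.7+90*k); c=w[:2]-.033*np.array([np.cos(a),np.sin(a)]); print(k,c)
over(t,(310,252),30,13,"pics/ov3.png",gearpts((.5045,.2710),45.7,.128))
E
```

```text
[[320.20944444 261.27166667]] [0.48366643 0.2478696  0.142     ]
0 [0.46061873 0.22425174]
1 [0.50728429 0.2248219 ]
2 [0.50671413 0.27148746]
3 [0.46004857 0.27091731]
```

View pics/ov3.png

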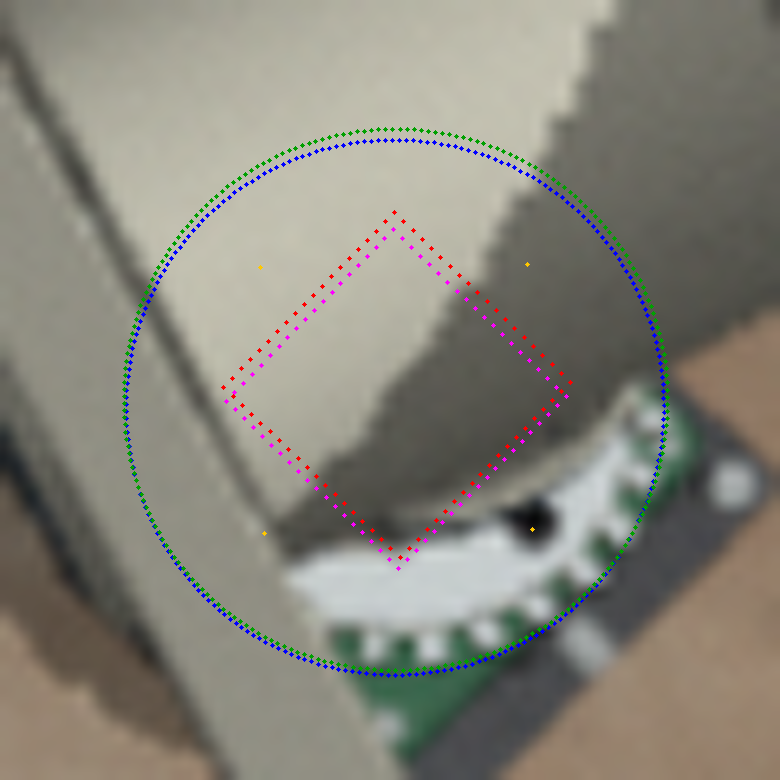

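```bash
python3 - <<'E'
from h import *
t=pickle.load(open("top.pkl","rb"))
print(unproj(t,[[276+203/6-.42,224+186/6-.42]],.105))
d=unitpts((.5045,.2720),45.7)
a=np.linspace(0,2*np.pi,100); d["top2"]=np.c_[.5045+.034*np.cos(a),.272+.034*np.sin(a),0*a+.0548]; COL["top2"]=(0,255,0)
over(t,(309,256),30,13,"pics/ov4.png",d)
E
```

```text
[[0.50252025 0.27202573 0.105     ]]
```

View pics/ov4.png

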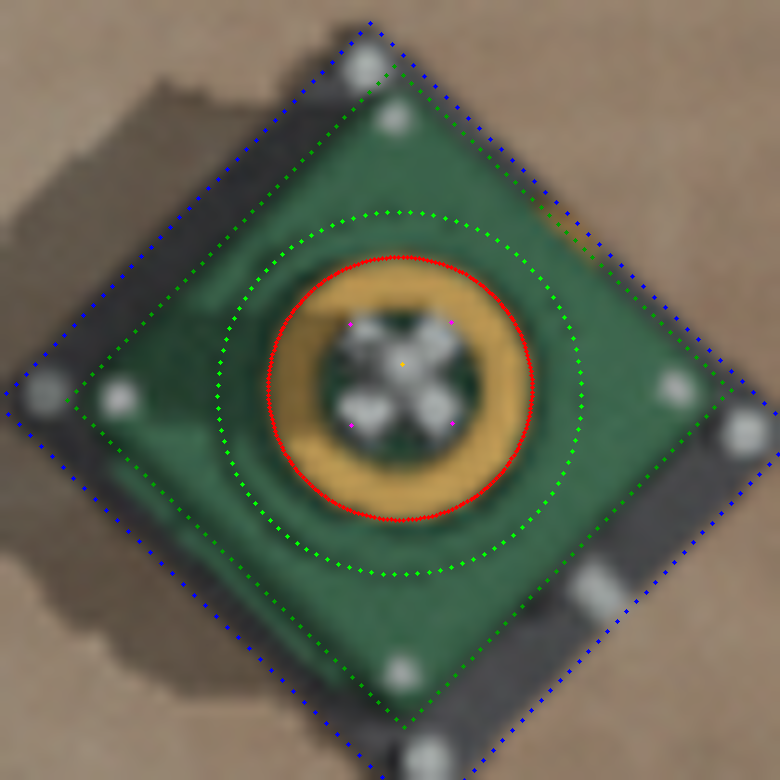

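The unit overlay at (.5045,.2720) is right on: collar, splines and corners all fit. In the top frame the gear is about (+1.9,−1.1) mm off, and the side view gives about (0,−2). I'll shift by (−1.7,+1.2) mm and descend with contact detection.

```bash
python3 - <<'E'
from workcell import manip
from h import *
P=np.array(manip.current_position()); print(P,manip.current_time())
# image time pos was (.50593,.27213)
T=np.array([.50593-.0017,.27213+.0012])
manip.line_to([*T,.12],.1); print(manip.current_position())
print("f",manip.current_force())
r=manip.line_to([*T,.075],.04,contact_N=6); print(r,manip.current_position(),manip.current_force(),manip.current_moment(),manip.current_time())
p=manip.read_camera("side"); pickle.dump(p,open("side3.pkl","wb")); crop(p,(306,235),30,12,"pics/s5.png")
E
```

```text
[0.50610906 0.27196982 0.12992335] 18.525
[0.50369886 0.27249122 0.11939214]
f [-0.25299997 -0.53483601 -2.33903321]
False [0.50420639 0.27329222 0.07517028] [ 0.5616103   0.18425703 -2.92707683] [0.01874764 0.02426075 0.01972119] 20.05
```

View pics/s5.png

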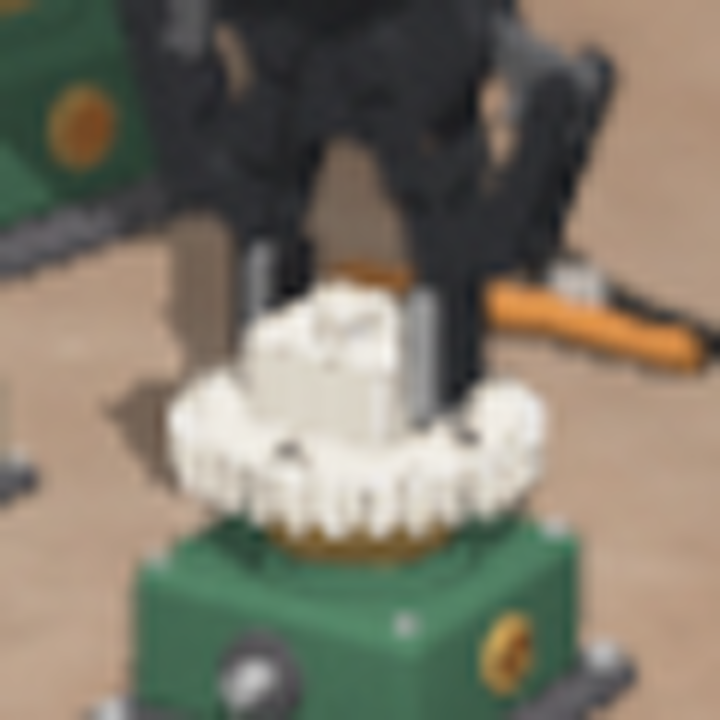

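Meshed without resistance: the underside is at about 73 mm, well below the 92 mm spline tops, with no side force, and the disc sits just above the collar. Now I'll press home gently.

```bash
python3 - <<'E'
from workcell import manip
from h import *
T=[.50423,.27333]
f0=np.array(manip.current_force())
manip.grip(0,110)
r=manip.line_to([*T,.0525],.025,contact_N=22); print(r,manip.current_position(),manip.current_force()-f0,manip.current_opening())
manip.dwell(.5); print(manip.current_position(),manip.current_force()-f0,manip.current_moment(),manip.current_time())
p=manip.read_camera("side"); pickle.dump(p,open("side4.pkl","wb")); over(p,(306,245),30,12,"pics/s6.png",{k:v for k,v in gearpts((.506,.277),45.7,.056).items() if k!="bossb"})
E
```

```text
True [0.50441209 0.27342221 0.05819468] [-1.98360762 -1.13839383 11.11521198] 0.039877321606600576
[0.50441818 0.27344278 0.05814322] [-1.71786293 -0.36449972 10.92324933] [-0.14798231  0.31672755 -0.02993419] 21.5083
```

View pics/s6.png

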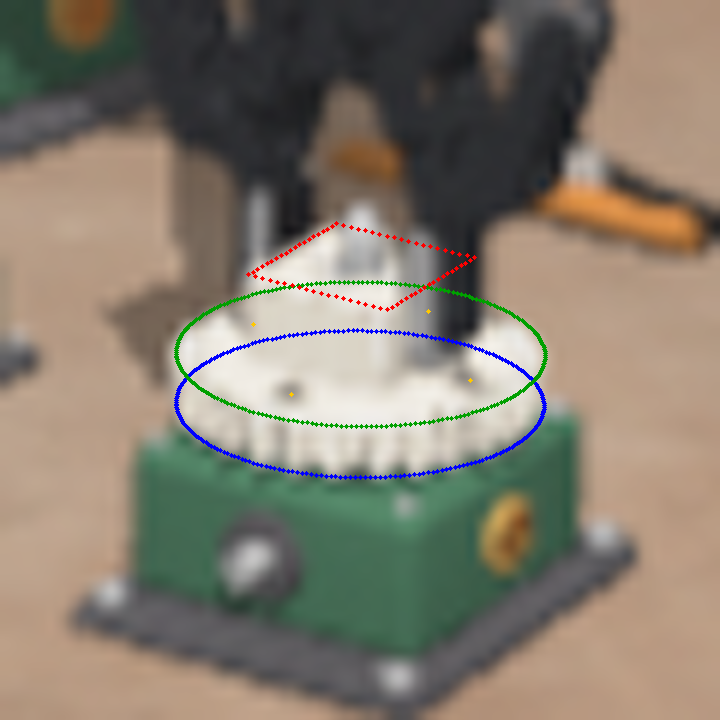

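The 22 N stop came at TCP 58.2 mm, so the underside is at about 56.2 mm. The overlay for 56 mm lands on both dots and the rims. I'll add a small extra push for steady margin and check it holds.

```bash
python3 - <<'E'
from workcell import manip
import numpy as np
P=manip.current_position()
r=manip.line_to([.50423,.27333,.0568],.008,contact_N=10); print(r,manip.current_position(),manip.current_force(),manip.current_time())
for _ in range(3):
    manip.dwell(.4); print(manip.current_position(),manip.current_force(),manip.current_opening(),np.abs(manip.current_joint_velocities()).max())
E
```

```text
False [0.50444323 0.27346523 0.05800887] [-5.34218099 -2.61351732 17.54438987] 21.8083
[0.50445514 0.27347289 0.05803263] [-4.84215217 -2.8398423  16.04428293] 0.039832170391000836 0.001432294584194293
[0.50443376 0.27345307 0.05801031] [-4.59120265 -2.74820963 16.20758476] 0.039931672171162544 0.0016250618262777334
[0.50442237 0.27347722 0.05800453] [-4.27524339 -1.82197167 17.23648507] 0.03952550161003422 0.0019084916527147805
```

Commanding 1.2 mm lower only moved it 0.15 mm and raised the push to about 19 N, so it is on the hard stop, still and well under 70 N. Handing in.

```bash
python3 - <<'E'
from workcell import manip
manip.job_done(); print(manip.current_time())
E
```

```text
the job is handed in; nothing more can be done
the job is handed in; nothing more can be done
```

The gear is on the middle-sized gearbox, boss up, meshed with the splines and pressed fully home. I handed the job in at about 23 s with the gripper still holding it.

**Last checks:**
- **Height:** the tool height puts the gear's underside at about 56 mm, and the last side picture agreed.
- **Hard stop:** commanding 1.2 mm lower moved it only about 0.15 mm.
- **Push:** it held steady at about 19–20 N, well under the 70 N limit. The arm was still.
- **Other things:** the arm felt no unexpected contact. I did not measure the bystanders' positions again at the end.

**What disagreed:**
- **Tool length:** the fingers are about 30 mm shorter than the stated tool frame. My first two grips closed in the air above the boss without moving the gear. I then found the true length by touching the gear's disc.
- **Cameras:** the two views differed by about 1.4 mm in x and 4.5 mm in y. I aligned the gear to the shaft within each view, and it went on without resistance.

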